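# Gauge the lids left in the dispenser and set its stock marker

### The arm

A 6-joint arm with a two-finger parallel gripper is mounted at the origin on the work surface. World frame = base frame: x ahead of the robot, y to its left, z up, the work surface at z = 0. Lengths are in m, angles in degrees, forces in N, time in s.
With the tool pointing down it reaches from about 0.275 to 0.85 m from the base axis. Payload 19 kg.
Tool frame: the origin (TCP) lies on the front face of the gripper's body, between the roots of the fingers; the fingertips stand 73 mm ahead of it and the grasp point (between the pads) lies 54 mm ahead of it; z points along the fingers, y is the line along which they close (so a half turn about z gives the same grasp; the last joint's range is limited). The gripper opens to 85 mm and grips with 20 to 120 N. Pads are 22 mm wide; open, the fingers measure 114 mm over their backs; the gripper's body (76 mm by 85 mm) begins 54 mm behind the grasp point. The pads swing forward as they close: fully open they stand 13 mm farther back than shut.
Start: joints at [66.692, 8.623, 82.357, -0, 89.026, -7.678], TCP at [0.155, 0.554, 0.304] pointing down, gripper open.
Joint ranges: [-160.23, 160.23], [-39.13, 120.54], [6.94, 153.29], [-79.49, 259.48], [9.18, 160.14], [-161.06, 161.06]. Speed limits (degrees/s): [108.29, 108.29, 127.2, 172.46, 172.46, 172.46].

### API

Orientations are given as a 3x3 rotation matrix whose columns are the frame's x, y, z axes.
In Python, from bench import sense, grab_frame, job_done gives the robot as it stands.
- The arm moves only by the tool arm_command, never from a script. Its argument "rows" is a list of rows, each a list of 7 numbers: the shift along the world's x, y, z in cm, then the turn, a rotation vector about the world's x, y, z in rad, then the gripper command: -1 is fully open, 1 is shut, values between are in proportion. A call has 1 to 12 rows; each row shifts and turns the commanded pose from where the row before left it; what a row does not reach is not made up. A row lasts 1/8 s, in which the tool goes at most 62.5 mm and 10.7 degrees, less where a joint would pass 70% of its speed; a pose out of reach is approached as far as the arm can. A call is refused whole if a number of a shift passes 6.25 or a number of a turn 0.188, either way. A call with a gripper value outside its range is refused whole. The fingers move at their own pace and stop on an object; "grip_force" is the grip in N (left out, the last holds). Time passes only in rows, so rows that do not move let the fingers close. It gives the time, the measured TCP pose, the force, the opening and the grip force at its end, in the units of the state.
- sense(): the state, without advancing time (a new reading comes with each control period).
- grab_frame(name): name is "side" or "top"; returns a dict with "image" (384x512x3 uint8, red, green, blue), "mtx" (3x3 intrinsics, pixels), "R" (3x3) and "t" (3): a world point X has camera coordinates R X + t. Camera axes: x right, y down, z forward; pixel columns grow to the right and rows downward; lengths in m; the calibration is good to about 2 mm. A picture is of the moment at which its call begins. There is no depth.
- job_done(): hands the job in; it is judged then, once.
The state is a dict: "time": time; "joints": joint angles; "qd": joint speeds; "joint_efforts": joint torques, N m; "ee_pos": TCP position; "tool_rot": TCP orientation; "wrist_force": force on the tool from outside, world axes, zero at the start; "wrist_torque": the same for the moment, N m; "gripper_width": opening from 0.0 (shut) to 1.0 (fully open); "grasp_force": force on a finger pad.
Only numpy, scipy, OpenCV 4.12 (cv2) and the standard library are available. Lean on these libraries where they do the work, as an engineer would, in place of code of your own. Each camera call takes 0.05 s, during which the arm holds its last target. There are 200 camera calls.

### The job

Check how full the lid dispenser is: press its lever down by the thumb bar, gently, until the resistance clearly firms up (do not force it further), note how low the top of the bar got, and let the lever come back up. Then push the sliding stock marker on the post beside it down until its flat top stands level with the height that the top of the thumb bar had reached, and let go. Leave the jars, the ice tray and the saucer alone.

Things in the scene. Friction and masses are not known exactly. Their poses are not given: they have to be found in the camera images.
- dispenser: Pale blue plastic lid dispenser, fixed. Base plate 12 mm thick, x -100..100, y -140..100 mm; opaque magazine x -55..65, y -50..50, up to 110 mm above the sill. Origin on the sill under the magazine, z up, x away from the lever's free end. The lid stack inside is unseen and differs every time. A 16 x 22 mm aluminium post at x -65, y -85 mm, 196 mm high, carries the stock marker.
- lever: White lever on top; origin at its hinge (dispenser x 50, y 0, z 150 mm). Its 22 mm wide arm runs 150 mm toward -x to the thumb bar; it swings down and springs back. At the bar the soft return spring takes 2 to 3 N; once the hidden feeler meets the lids the force climbs about 4 N per mm. About 10 N is clearly firm (hold 8 N or more for 0.3 s); over 24 N on the lever damages the lids.
- thumb_bar (a point): Centre of the thumb bar: a round bar 18 mm thick, 44 mm long, level along the dispenser's y at the lever's free end. Its top is 9 mm above this point at every lever angle, 194 mm above the sill at rest. It drops 18 to 52 mm before it firms up, moving at most 5 mm sideways. (firm_mark, unmeasured: where this point is as the feeler first meets the lids.)
- marker (a joint): Travel of the stock marker down its post, in m: 0 at the top (marker top 190 mm above the sill), up to 0.075 lower. It starts within 4 mm of the top, slides with about 3 N of friction and stays where it is left.
- marker_top (a point): Centre of the stock marker's flat top push face: a white plastic tab 30 mm wide (dispenser's y) and 10 mm thick whose free end extends 29 mm from this point toward the dispenser's -x; the post's face is 42 mm to the +x side. It is 85 mm beside the thumb bar (toward the dispenser's -y). Axes parallel to the dispenser's.
- jar_left: Empty glass jar, 72 mm diameter, 100 mm high; origin under its centre. Bystander.
- jar_right: Empty glass jar, 72 mm diameter, 100 mm high; origin under its centre. Bystander.
- ice_tray: Purple ice cube tray 100 x 220 x 32 mm; origin under its centre. Bystander.
- saucer: Small white ceramic saucer, 110 mm diameter, 18 mm high; origin under its centre. Bystander.

How it is judged (in metres and radians):
On the way, in this order (a step that is already met when the one before it is completed fails the run):
1. the lever is pressed by the robot's fingers until it is firm: at least 8 N on it with the feeler on the lids, for 0.3 s (contact force between the fingers and lever above 8 N and distance between thumb_bar and firm_mark below 0.0075 m), for 0.3 s.
2. the lever is let back up to its rest (top of the bar at least 189 mm above the sill) (height (world z) of thumb_bar above 0.18 m), for 0.2 s.
3. the marker's top is level with the height at which the top of the thumb bar firmed up (4 mm above to 6 mm below the point of first firm contact) (z of firm_mark in the frame of marker_top between -0.013 and -0.003 m), for 0.2 s.
At the end, for the whole second after the job is handed in: The marker is at rest with its top level with the height the top of the thumb bar had when the feeler met the lids (no more than 4 mm above or 6 mm below it), and the lever is back up at its rest (all of step 3 and height (world z) of thumb_bar above 0.18 m and velocity of joint marker between -0.005 and 0.005 m/s); the robot touches nothing.
It fails at once if the lever is forced: the robot presses on it with more than 24 N (contact force between any of the fingers, the arm and lever above 24 N).
It fails at once if a jar, the ice tray or the saucer is shifted by more than 20 mm (distance of any of jar_left, jar_right, ice_tray, saucer from where it was at the start of the episode above 0.02 m).
It also fails if it takes over 53 s, if anything falls off the work surface, if the arm or the gripper's body presses on something with over 40 N, if the wrist force passes 120 N, or if a joint passes its speed limit or range.

## Working session

There is one attempt and no reset: what is moved stays moved. The work goes in short steps, Python scripts to look and compute and a tool call to move; the robot and the scene stay as the last step left them, time stands still between calls to the robot, and variables do not carry over. Pictures are saved under pics/ and viewed, at most 10 in all, crops included, and the job is handed in when it is done.

Besides the shell and the picture viewer there is one more tool, called after "Call:" as name(argument=value, ...), one argument or row to a line, values as JSON. arm_command: Moves the arm, as the interface text tells. Its arguments: {"type":"object","properties":{"rows":{"type":"array"},"grip_force":{"type":"number"}},"required":["rows"]}

```bash
mkdir -p pics; python3 - <<'E'
from bench import *
import cv2,numpy as np
s=sense();print(s['time'],s['ee_pos'],s['tool_rot'],s['wrist_force'],s['gripper_width'])
for n in('side','top'):
    f=grab_frame(n);cv2.imwrite(f'pics/{n}0.png',cv2.cvtColor(f['image'],cv2.COLOR_RGB2BGR));print(n,f['mtx'],f['R'],f['t'])
    np.savez(f'{n}0.npz',**f)
E
```

```text
0.0 [0.15486878 0.5535876  0.30327901] [[-9.63031037e-01  2.69390017e-01 -4.90860817e-04]
 [ 2.69390406e-01  9.63030424e-01 -1.10069003e-03]
 [ 1.76198995e-04 -1.19223186e-03 -9.99999274e-01]] [-0.48207509  0.60878895  0.02427287] 0.9996746199416745
side [[390.29034051   0.         265.43514206]
 [  0.         390.29034051 193.36976697]
 [  0.           0.           1.        ]] [[ 0.98469205 -0.17400182  0.01024417]
 [-0.10954048 -0.66347427 -0.740137  ]
 [ 0.13558193  0.72768487 -0.67237807]] [-0.54357296  0.15497608  0.9875343 ]
top [[483.4973645    0.         254.49715844]
 [  0.         483.4973645  197.59728876]
 [  0.           0.           1.        ]] [[ 0.02972568 -0.99954895 -0.00427626]
 [-0.98651304 -0.02864855 -0.16115611]
 [ 0.16096091  0.00900907 -0.98691966]] [-0.01133174  0.56298582  1.03446201]
```

View pics/side0.png

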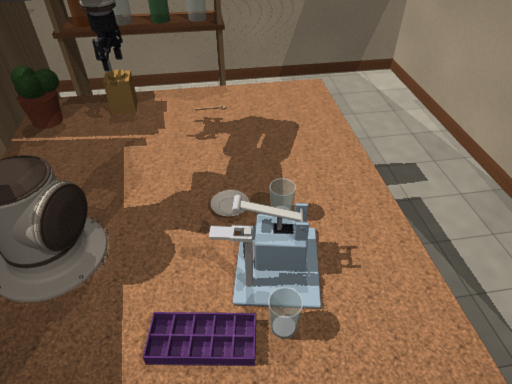

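View pics/top0.png

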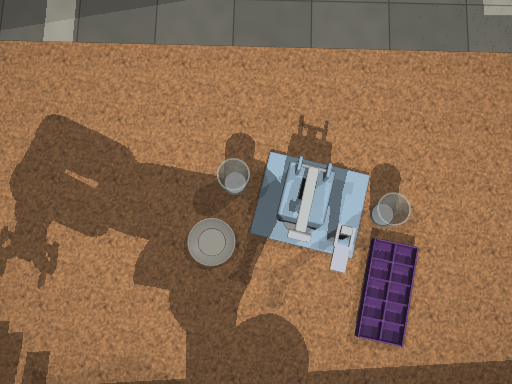

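Both views show the dispenser near the centre. In the top view, the thumb bar is at about (299,235) and the marker tab at about (341,258). In the side view, the bar is at about (237,205) and the tab at about (228,233).

```bash
python3 - <<'E'
import cv2,numpy as np
a=cv2.imread('pics/top0.png')[140:280,235:385]
b=cv2.imread('pics/side0.png')[185:315,195:335]
cv2.imwrite('pics/c0.png',np.hstack([cv2.resize(a,(400,373),interpolation=2),cv2.resize(b,(400,373),interpolation=2)]))
f=np.load('top0.npz')
img=f['image'];h=cv2.cvtColor(img,cv2.COLOR_RGB2HSV)
m=((h[...,0]>95)&(h[...,0]<120)&(h[...,1]>35)&(h[...,2]>40)).astype(np.uint8);m[:130]=0
m[:, :200]=0
n,l,st,c=cv2.connectedComponentsWithStats(m);print(st[1:][st[1:,4]>60],c[1:][st[1:,4]>60])
cs=max(cv2.findContours(m,0,2)[0],key=cv2.contourArea);print(cv2.minAreaRect(cs),cv2.approxPolyDP(cv2.convexHull(cs),3,True)[:,0])
w=((h[...,1]<40)&(h[...,2]>120)).astype(np.uint8);w[:140]=0;w[280:]=0;w[:,:240]=0;w[:,375:]=0
for k in cv2.findContours(w,0,2)[0]:
  if cv2.contourArea(k)>20: print(cv2.minAreaRect(k),cv2.boundingRect(k))
E
```

```text
[[ 250  152  119  106 6959]
 [ 337  236   13   10   75]] [[308.06983762 200.94726254]
 [344.08       241.21333333]]
((310.9706115722656, 203.11764526367188), (104.775390625, 87.0702896118164), 14.03624439239502) [[270 152]
 [301 156]
 [368 175]
 [351 257]
 [250 232]]
((338.82354736328125, 247.20590209960938), (24.496097564697266, 46.566837310791016), 14.03624439239502) (328, 224, 28, 49)
((303.22552490234375, 202.2777099609375), (29.05158233642578, 76.38426208496094), 12.439562797546387) (284, 164, 42, 79)
((244.5, 175.0), (30.0, 9.0), 90.0) (240, 160, 10, 31)
```

View pics/c0.png

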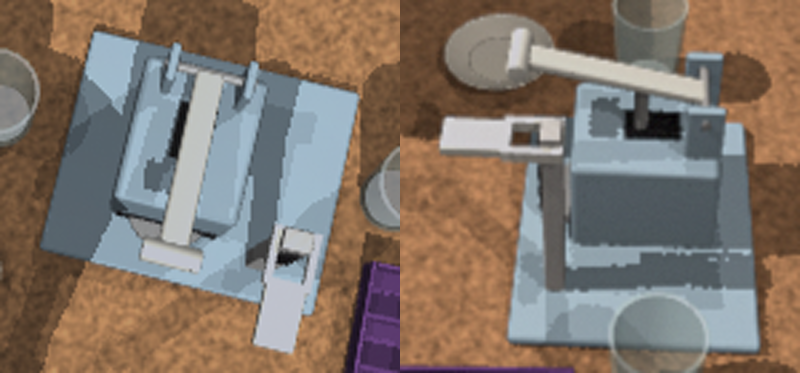

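The crop shows the bar centre at top-view pixel (299.5,235), the tab's free end at (337.7,271), and base corners at (270.6,151), (369,175), (352,257) and (251,232.5).

```bash
cat > h.py <<'E'
import numpy as np,cv2
def cast(f,uv,z):
    R,t=f['R'],f['t'];d=R.T@np.linalg.solve(f['mtx'],[*uv,1]);c=-R.T@t
    return c+d*(z-c[2])/d[2]
E
python3 - <<'E'
from h import *
f=np.load('top0.npz');g=np.load('side0.npz')
P=np.array([cast(f,p,.012) for p in [(270.6,151),(369,175),(352,257),(251,232.5)]])
print(P.round(4))
x=(P[0]-P[3]+P[1]-P[2])/2;y=(P[0]-P[1]+P[3]-P[2])/2
yaw=np.arctan2(x[1],x[0]);yw2=np.arctan2(-y[0],y[1]);print(np.linalg.norm(x),np.linalg.norm(y),np.degrees([yaw,yw2]))
a=(yaw*.2+yw2*.24)/.44;c=P.mean(0);X=np.array([np.cos(a),np.sin(a),0]);Y=np.array([-X[1],X[0],0])
o=c+20e-3*Y;print('yaw',np.degrees(a),'origin',o)
for n,q in [('bar',(-.1,0,.185)),('mtop',(-.073-.042,-.085,.19)),('mend',(-.144,-.085,.19))]:
    w=o*[1,1,0]+X*q[0]+Y*q[1]+[0,0,q[2]];pr=[]
    for k in(f,g):
        v=k['mtx']@(k['R']@w+k['t']);pr.append((v[:2]/v[2]).round(1))
    print(n,w.round(4),pr)
print('bar top view',cast(f,(299.5,235.2),.188),'tab end',cast(f,(337.7,270.9),.19))
E
```

```text
[[ 0.6801 -0.0289  0.012 ]
 [ 0.6294 -0.2584  0.012 ]
 [ 0.4392 -0.2185  0.012 ]
 [ 0.4878  0.0111  0.012 ]]
0.19538728032301275 0.23488766051445603 [-11.79276571 -12.21987921]
yaw -12.025736711306829 origin [ 0.56328358 -0.10411494  0.012     ]
bar [ 0.4655 -0.0833  0.185 ] [array([298.9, 237.5]), array([234.4, 203.4])]
mtop [ 0.4331 -0.1633  0.19  ] [array([341.1, 255.6]), array([223.1, 230.1])]
mend [ 0.4047 -0.1572  0.19  ] [array([337.9, 270.6]), array([209. , 229.6])]
bar top view [ 0.46959184 -0.08419514  0.188     ] tab end [ 0.40425734 -0.15689973  0.19      ]
```

Call:
arm_command(
  rows=[
    [1.75, -3.54, 0, 0, 0, 0, 1],
    [1.75, -3.54, 0, 0, 0, 0, 1],
    [1.75, -3.54, 0, 0, 0, 0, 1],
    [1.75, -3.54, 0, 0, 0, 0, 1],
    [1.75, -3.54, 0, 0, 0, 0, 1],
    [1.75, -3.54, 0, 0, 0, 0, 1],
    [1.75, -3.54, 0, 0, 0, 0, 1],
    [1.75, -3.54, 0, 0, 0, 0, 1],
    [1.75, -3.54, 0, 0, 0, 0, 1],
    [1.75, -3.54, 0, 0, 0, 0, 1],
    [1.75, -3.54, 0, 0, 0, 0, 1],
    [1.75, -3.54, 0, 0, 0, 0, 1],
  ],
  grip_force=30,
)

```text
time: 1.6
ee_pos: [0.3652, 0.1277, 0.3038]
tool_rot: [[-0.963, 0.269, -0.0], [0.269, 0.963, -0.0], [0.0, -0.0, -1.0]]
wrist_force: [0.6, 0.2, -0.7]
gripper_width: 0.002
grasp_force: 0.0
```

Call:
arm_command(
  rows=[
    [1.75, -3.54, 0, 0, 0, 0, 1],
    [1.75, -3.54, 0, 0, 0, 0, 1],
    [1.75, -3.54, 0, 0, 0, 0, 1],
    [1.75, -3.54, 0, 0, 0, 0, 1],
    [1.75, -3.54, 0, 0, 0, 0, 1],
    [1.75, -3.54, 0, 0, 0, 0, 1],
    [0, 0, 0, 0, 0, 0, 1],
    [0, 0, 0, 0, 0, 0, 1],
    [0, 0, 0, 0, 0, 0, 1],
  ],
)

```text
time: 2.72
ee_pos: [0.4696, -0.0827, 0.304]
tool_rot: [[-0.963, 0.269, 0.0], [0.269, 0.963, -0.0], [-0.0, -0.0, -1.0]]
wrist_force: [-0.2, 0.5, 0.6]
gripper_width: 0.005
grasp_force: 0.0
```

Call:
arm_command(
  rows=[
    [0, 0, -1, 0, 0, 0, 1],
    [0, 0, -1, 0, 0, 0, 1],
    [0, 0, -0.7, 0, 0, 0, 1],
    [0, 0, 0, 0, 0, 0, 1],
    [0, 0, 0, 0, 0, 0, 1],
  ],
)

```text
time: 3.35
ee_pos: [0.47, -0.0835, 0.277]
tool_rot: [[-0.963, 0.269, 0.0], [0.269, 0.963, -0.0], [-0.0, -0.0, -1.0]]
wrist_force: [0.0, 0.2, -0.1]
gripper_width: 0.002
grasp_force: 0.0
```

```bash
python3 - <<'E'
from bench import *
import cv2,numpy as np
s=sense();print(s['ee_pos'],s['wrist_force'])
a=grab_frame('top')['image'][140:280,235:385];b=grab_frame('side')['image'][150:280,175:315]
cv2.imwrite('pics/c1.png',cv2.cvtColor(np.hstack([cv2.resize(a,(400,373),interpolation=2),cv2.resize(b,(400,373),interpolation=2)]),4))
E
```

```text
[ 0.46999833 -0.08350949  0.27704743] [ 0.0372225   0.16212289 -0.08525532]
```

View pics/c1.png

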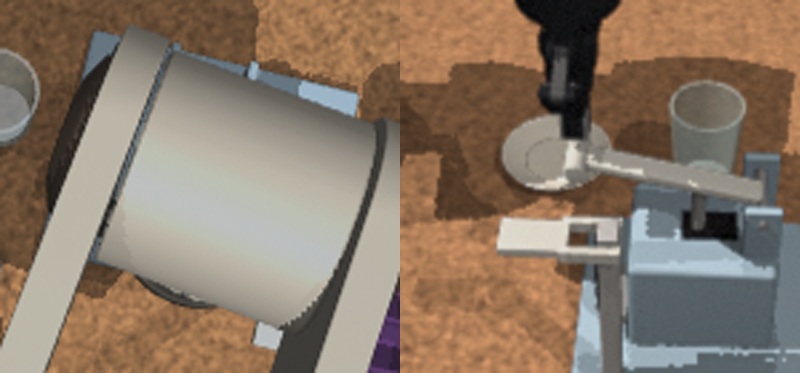

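Call:
arm_command(
  rows=[
    [0, 0, -0.4, 0, 0, 0, 1],
    [0, 0, -0.4, 0, 0, 0, 1],
    [0, 0, -0.4, 0, 0, 0, 1],
    [0, 0, -0.4, 0, 0, 0, 1],
    [0, 0, -0.4, 0, 0, 0, 1],
    [0, 0, -0.4, 0, 0, 0, 1],
    [0, 0, 0, 0, 0, 0, 1],
    [0, 0, 0, 0, 0, 0, 1],
  ],
)

```text
time: 4.45
ee_pos: [0.47, -0.0835, 0.253]
tool_rot: [[-0.963, 0.269, 0.0], [0.269, 0.963, -0.0], [-0.0, -0.0, -1.0]]
wrist_force: [-1.7, 1.0, 2.8]
gripper_width: 0.0
grasp_force: 1.2
```

Call:
arm_command(
  rows=[
    [0, 0, -0.1, 0, 0, 0, 1],
    [0, 0, -0.15, 0, 0, 0, 1],
    [0, 0, -0.15, 0, 0, 0, 1],
    [0, 0, 0, 0, 0, 0, 1],
    [0, 0, 0, 0, 0, 0, 1],
  ],
)

```text
time: 5.08
ee_pos: [0.4699, -0.0835, 0.2489]
tool_rot: [[-0.963, 0.269, -0.0], [0.269, 0.963, -0.0], [0.0, -0.0, -1.0]]
wrist_force: [-1.4, 0.4, 2.4]
gripper_width: -0.002
grasp_force: 1.3
```

Call:
arm_command(
  rows=[
    [-0.02, 0, -0.1, 0, 0, 0, 1],
    [-0.02, 0, -0.15, 0, 0, 0, 1],
    [-0.02, 0, -0.15, 0, 0, 0, 1],
    [0, 0, 0, 0, 0, 0, 1],
    [0, 0, 0, 0, 0, 0, 1],
  ],
)

```text
time: 5.7
ee_pos: [0.4694, -0.0835, 0.2449]
tool_rot: [[-0.963, 0.269, 0.0], [0.269, 0.963, -0.0], [-0.0, -0.0, -1.0]]
wrist_force: [-1.8, 1.3, 2.4]
gripper_width: 0.003
grasp_force: 1.3
```

Call:
arm_command(
  rows=[
    [-0.02, 0, -0.1, 0, 0, 0, 1],
    [-0.02, 0, -0.15, 0, 0, 0, 1],
    [-0.02, 0, -0.15, 0, 0, 0, 1],
    [0, 0, 0, 0, 0, 0, 1],
    [0, 0, 0, 0, 0, 0, 1],
  ],
)

```text
time: 6.32
ee_pos: [0.4688, -0.0835, 0.2409]
tool_rot: [[-0.963, 0.269, 0.0], [0.269, 0.963, -0.0], [-0.0, -0.0, -1.0]]
wrist_force: [-0.1, 1.0, 3.0]
gripper_width: 0.0
grasp_force: 1.2
```

Call:
arm_command(
  rows=[
    [0, 0, -0.1, 0, 0, 0, 1],
    [0, 0, -0.15, 0, 0, 0, 1],
    [0, 0, -0.15, 0, 0, 0, 1],
    [0, 0, 0, 0, 0, 0, 1],
    [0, 0, 0, 0, 0, 0, 1],
  ],
)

```text
time: 6.95
ee_pos: [0.4687, -0.0835, 0.2369]
tool_rot: [[-0.963, 0.269, -0.0], [0.269, 0.963, -0.0], [0.0, -0.0, -1.0]]
wrist_force: [-1.1, 0.5, 2.7]
gripper_width: -0.003
grasp_force: 1.3
```

Call:
arm_command(
  rows=[
    [0, 0, -0.1, 0, 0, 0, 1],
    [0, 0, -0.15, 0, 0, 0, 1],
    [0, 0, -0.15, 0, 0, 0, 1],
    [0, 0, 0, 0, 0, 0, 1],
    [0, 0, 0, 0, 0, 0, 1],
  ],
)

```text
time: 7.58
ee_pos: [0.4687, -0.0835, 0.2329]
tool_rot: [[-0.963, 0.269, -0.0], [0.269, 0.963, -0.0], [-0.0, -0.0, -1.0]]
wrist_force: [-2.2, 0.3, 3.0]
gripper_width: -0.008
grasp_force: 1.4
```

Call:
arm_command(
  rows=[
    [0, 0, -0.1, 0, 0, 0, 1],
    [0, 0, -0.15, 0, 0, 0, 1],
    [0, 0, -0.15, 0, 0, 0, 1],
    [0, 0, 0, 0, 0, 0, 1],
    [0, 0, 0, 0, 0, 0, 1],
  ],
)

```text
time: 8.2
ee_pos: [0.4686, -0.0835, 0.2292]
tool_rot: [[-0.963, 0.269, -0.0], [0.269, 0.963, -0.0], [-0.0, -0.0, -1.0]]
wrist_force: [-6.0, 0.6, 9.3]
gripper_width: 0.0
grasp_force: 4.6
```

Call:
arm_command(
  rows=[
    [0, 0, -0.05, 0, 0, 0, 1],
    [0, 0, 0, 0, 0, 0, 1],
    [0, 0, 0, 0, 0, 0, 1],
    [0, 0, 0, 0, 0, 0, 1],
    [0, 0, 0, 0, 0, 0, 1],
  ],
)

```text
time: 8.82
ee_pos: [0.4686, -0.0835, 0.2287]
tool_rot: [[-0.963, 0.269, -0.0], [0.269, 0.963, -0.0], [0.0, -0.0, -1.0]]
wrist_force: [-5.8, 0.8, 11.1]
gripper_width: 0.002
grasp_force: 5.1
```

```bash
python3 - <<'E'
from bench import *
import cv2,numpy as np
s=sense();print(s['ee_pos'],s['wrist_force'])
g=grab_frame('side');b=g['image'][150:280,175:315]
cv2.imwrite('pics/c2.png',cv2.cvtColor(cv2.resize(b,(560,520),interpolation=2),4))
for z in (.158,.149): 
  for x in(.4650,.4690):
    v=g['mtx']@(g['R']@[x,-.0835,z]+g['t']);print(z,x,(v[:2]/v[2]-[175,150])*4)
E
```

```text
[ 0.46863267 -0.08347388  0.22870959] [-5.78758805  0.81527305 11.12233379]
0.158 0.465 [238.86746663 248.56721507]
0.158 0.469 [245.89779785 247.74746218]
0.149 0.465 [239.54147361 259.74582605]
0.149 0.469 [246.52360213 258.9248354 ]
```

View pics/c2.png

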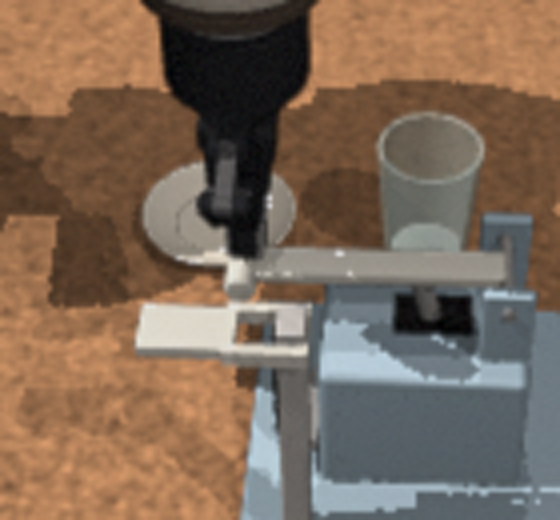

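The bar is pressed under the fingertips at crop position (240,275). The force rise starts at a TCP z of about 0.2308, so I'll set the marker with the same fingertips to about that height.

Call:
arm_command(
  rows=[
    [0, 0, 0, 0, 0, 0, 1],
    [0, 0, 0.5, 0, 0, 0, 1],
    [0, 0, 0.8, 0, 0, 0, 1],
    [0, 0, 0.8, 0, 0, 0, 1],
    [0, 0, 0.8, 0, 0, 0, 1],
    [0, 0, 0.8, 0, 0, 0, 1],
    [0, 0, 0.8, 0, 0, 0, 1],
    [0, 0, 0.8, 0, 0, 0, 1],
    [0, 0, 0.8, 0, 0, 0, 1],
    [0, 0, 0, 0, 0, 0, 1],
    [0, 0, 0, 0, 0, 0, 1],
    [0, 0, 0, 0, 0, 0, 1],
  ],
)

```text
time: 10.38
ee_pos: [0.4686, -0.0835, 0.289]
tool_rot: [[-0.963, 0.269, -0.001], [0.269, 0.963, 0.0], [0.001, -0.0, -1.0]]
wrist_force: [-1.2, -0.9, -0.2]
gripper_width: -0.001
grasp_force: 0.0
```

Call:
arm_command(
  rows=[
    [-0.9, -2, 0, 0, 0, 0, 1],
    [-0.9, -2, 0, 0, 0, 0, 1],
    [-0.9, -2, 0, 0, 0, 0, 1],
    [-0.9, -2, 0, 0, 0, 0, 1],
    [0, 0, -0.6, 0, 0, 0, 1],
    [0, 0, -0.6, 0, 0, 0, 1],
    [0, 0, -0.6, 0, 0, 0, 1],
    [0, 0, 0, 0, 0, 0, 1],
    [0, 0, 0, 0, 0, 0, 1],
  ],
)

```text
time: 11.5
ee_pos: [0.4329, -0.1633, 0.2715]
tool_rot: [[-0.963, 0.269, 0.0], [0.269, 0.963, -0.0], [-0.0, -0.0, -1.0]]
wrist_force: [0.2, 0.0, 0.6]
gripper_width: 0.005
grasp_force: 0.0
```

```bash
python3 - <<'E'
from bench import *
import cv2,numpy as np
s=sense();print(s['ee_pos'],s['wrist_force'])
g=grab_frame('side');b=g['image'][150:280,175:315]
cv2.imwrite('pics/c3.png',cv2.cvtColor(cv2.resize(b,(560,520),interpolation=2),4))
E
```

```text
[ 0.43286    -0.16327491  0.27146465] [0.20012609 0.02566502 0.63418021]
```

View pics/c3.png

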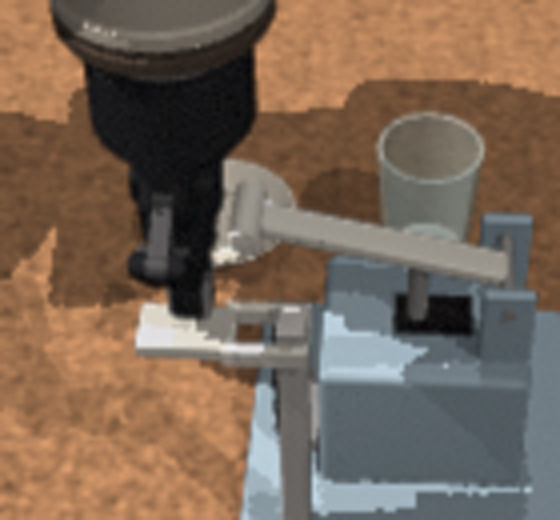

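The lever is back up, and the fingertips at (190,310) are just above the tab face, which spans columns 138–238.

Call:
arm_command(
  rows=[
    [0, 0, -0.4, 0, 0, 0, 1],
    [0, 0, -0.4, 0, 0, 0, 1],
    [0, 0, -0.4, 0, 0, 0, 1],
    [0, 0, -0.4, 0, 0, 0, 1],
    [0, 0, -0.4, 0, 0, 0, 1],
    [0, 0, -0.4, 0, 0, 0, 1],
    [0, 0, -0.4, 0, 0, 0, 1],
    [0, 0, -0.4, 0, 0, 0, 1],
    [0, 0, -0.2, 0, 0, 0, 1],
    [0, 0, -0.1, 0, 0, 0, 1],
    [0, 0, 0, 0, 0, 0, 1],
    [0, 0, 0, 0, 0, 0, 1],
  ],
)

```text
time: 13.05
ee_pos: [0.4328, -0.1635, 0.2364]
tool_rot: [[-0.963, 0.269, 0.0], [0.269, 0.963, -0.0], [-0.0, -0.0, -1.0]]
wrist_force: [0.4, 0.3, 0.0]
gripper_width: -0.002
grasp_force: 0.0
```

Call:
arm_command(
  rows=[
    [0, 0, -0.1, 0, 0, 0, 1],
    [0, 0, -0.1, 0, 0, 0, 1],
    [0, 0, -0.1, 0, 0, 0, 1],
  ],
)

```text
time: 13.42
ee_pos: [0.4328, -0.1635, 0.2334]
tool_rot: [[-0.963, 0.269, 0.0], [0.269, 0.963, -0.0], [-0.0, -0.0, -1.0]]
wrist_force: [-0.3, -0.8, 3.0]
gripper_width: 0.002
grasp_force: 1.4
```

Call:
arm_command(
  rows=[
    [0, 0, -0.1, 0, 0, 0, 1],
    [0, 0, -0.1, 0, 0, 0, 1],
    [0, 0, -0.1, 0, 0, 0, 1],
    [0, 0, 0, 0, 0, 0, 1],
    [0, 0, 0, 0, 0, 0, 1],
  ],
)

```text
time: 14.05
ee_pos: [0.4326, -0.1635, 0.2302]
tool_rot: [[-0.963, 0.269, -0.0], [0.269, 0.963, 0.0], [0.0, -0.0, -1.0]]
wrist_force: [0.6, -0.1, 1.3]
gripper_width: 0.003
grasp_force: 0.1
```

```bash
python3 - <<'E'
from bench import *
import cv2,numpy as np
s=sense();print(s['ee_pos'],s['wrist_force'])
g=grab_frame('side');b=g['image'][150:280,175:315]
cv2.imwrite('pics/c4.png',cv2.cvtColor(cv2.resize(b,(560,520),interpolation=2),4))
E
```

```text
[ 0.43264493 -0.16347444  0.23024074] [ 0.62859877 -0.10566606  1.25398143]
```

View pics/c4.png

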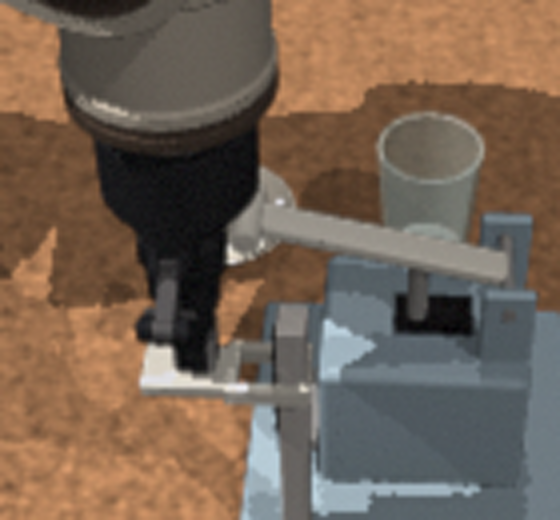

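The marker has slid down under the fingertips at (195,365), and the lever is up. Next I'll lift clear and check its height from the image.

Call:
arm_command(
  rows=[
    [0, 0, 0.3, 0, 0, 0, 1],
    [0, 0, 1, 0, 0, 0, 1],
    [0, 0, 2, 0, 0, 0, 1],
    [0, 0, 3, 0, 0, 0, 1],
    [0, 0, 3, 0, 0, 0, 1],
    [0, 0, 3, 0, 0, 0, 1],
    [0, 0, 0, 0, 0, 0, 1],
    [0, 0, 0, 0, 0, 0, 1],
    [0, 0, 0, 0, 0, 0, 1],
    [0, 0, 0, 0, 0, 0, 1],
  ],
)

```text
time: 15.35
ee_pos: [0.4326, -0.1634, 0.3529]
tool_rot: [[-0.963, 0.269, -0.001], [0.269, 0.963, 0.0], [0.001, 0.0, -1.0]]
wrist_force: [-0.5, 0.0, -0.2]
gripper_width: 0.002
grasp_force: 0.0
```

```bash
python3 - <<'E'
from bench import *
import cv2,numpy as np
s=sense();print(s['ee_pos'],s['wrist_force'])
g=grab_frame('side');b=g['image'][150:280,175:315].copy()
b=np.ascontiguousarray(cv2.resize(b,(560,520),interpolation=2))
a=np.radians(-12);X=np.array([np.cos(a),np.sin(a),0]);Y=np.array([-X[1],X[0],0])
for z,c in((.158,(255,0,0)),):
  p=[]
  for i,j in((-.029,-.015),(-.029,.015),(.01,.015),(.01,-.015)):
    v=g['mtx']@(g['R']@(np.array([.4331,-.1633,z])+i*X+j*Y)+g['t']);p.append((v[:2]/v[2]-[175,150])*4)
  print(np.round(p)); cv2.polylines(b,[np.int32(p)],True,c)
cv2.imwrite('pics/c5.png',cv2.cvtColor(b,4))
E
```

```text
[ 0.43264312 -0.16344914  0.35285113] [-0.52989244  0.01570279 -0.22453349]
[[137. 382.]
 [145. 338.]
 [218. 341.]
 [212. 384.]]
```

View pics/c5.png

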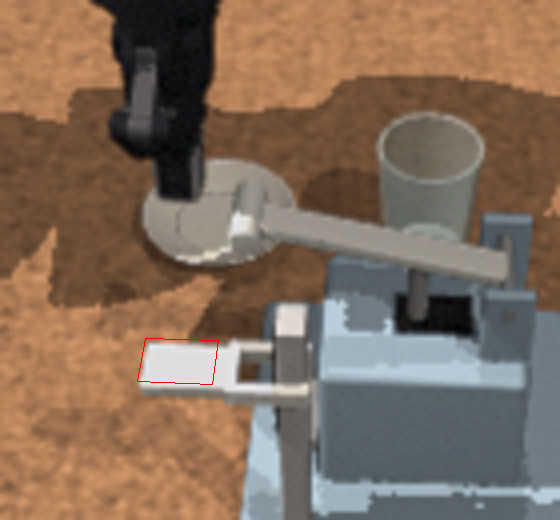

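The tab's top face lines up with the outline drawn at z ≈ 0.158 m, the lever is at rest and the gripper is clear of everything.

```bash
python3 -c "from bench import *;print(job_done())"
```

```text
the job is handed in; nothing more can be done
None
```

I pressed the lever until it firmed up with the bar's top about 158 mm above the sill, let it spring back, set the marker's top level at about 157 mm, and handed the job in with the gripper clear; no verdict came back.

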